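# Balance check of a tray sealer's sprung head

### The job

The tray sealer's head has new hinge springs, and I want to set their collars with the head held up. First take the screwdriver off the top of the head and lay it down flat in the steel pan beside the machine; then grip the front bar and raise the head gently a little past its balance point, where the springs begin to carry it, ease it back and hold it a few degrees below that point. Keep your grip on the bar all the while so that the head neither runs up to its stop nor drops, do not disturb the other things on the bench, and end the program still gripping the bar, holding the head still there.

Things in the scene. Friction and masses are not known exactly. Their poses are not given: they have to be found in the camera images.
- sealer: Bench tray sealer, fixed: steel lower half 300 mm wide, from 95 mm in front of the origin to 190 mm behind, plus a roll spindle 60 mm farther back. Origin on the bench under the tray die; x from the front (grip bar) to the rear (hinge, springs), y left seen from the robot, z up. The hinged head's flat steel top, 196 (x) by 246 mm (y), is centred over the origin, 153 mm up when shut.
- hinge (a point): Middle of the head's hinge axis: 125 mm behind the sealer's origin and 130 mm above the bench; the axis runs along the sealer's y.
- head (a joint): Angle of the 1.6 kg head in rad: 0 shut, grows as its front rises, stop at 1.25. Two coil springs on the hinge nearly carry it. Balance point 0.80 rad (46 degrees): below it the head sinks shut by itself, above it the springs swing it up to the stop. Lifting at the bar takes 2 to 3 N from shut and almost nothing near the balance point.
- grip_bar: Grip tube of the bar along the front of the head, along the sealer's y: black, diameter 16 mm, 150 mm long between two flat brackets; it turns freely about its own length. Origin at its middle: level with the hinge axis (130 mm up) when shut, 34 mm clear of the head's front edge. At head angle a it is 265*cos(a) mm in front of the hinge axis and 265*sin(a) mm above it.
- screwdriver_grip (a point): Screwdriver, 200 mm long, lying at first on the head's top. The point is on its axis near the middle of the black handle (100 mm long, 26 mm thick), 13 mm above what it lies on. Its x axis runs along the shaft: handle end 60 mm towards -x, tip 140 mm towards +x. About 60 to 110 g, balancing about 10 mm from this point towards the handle end.
- pan_floor (a point): Middle of the flat inner floor of a shallow steel pan that stays put on the bench, to the left or the right of the sealer; 3 mm above the bench. Inner floor 289 mm (its x) by 140 mm (its y), walls up to 30 mm above the bench, outer rim 325 by 176 mm.
- tray_stack: Stack of empty black food trays, 137 by 187 mm and 86 mm high, loose, on the other side of the sealer. Origin under its middle. Leave it alone.
- nozzle: Loose orange plastic nozzle, 52 mm wide and 52 mm high, standing on the bench; origin under its middle. Leave it alone.
- shutter_ring: Loose white plastic ring, 96 mm across and 18 mm high, lying on the bench; origin under its middle. Leave it alone.
There are look-alikes about, which are no part of the job. Of the things shaped like the part that bears screwdriver_grip, the black one is meant.

How it is judged:
By the outcome, as a careful person would: the job done as asked, in the order asked, and still so for the second after the job is handed in, while the arm keeps its last pose, push and grip.
It also fails if it takes over 64 s, if anything falls off the work surface, if the arm or the gripper's body presses on something with over 40 N, if the wrist force passes 120 N, or if a joint passes its speed limit or range.

### The arm

A 6-joint arm with a two-finger parallel gripper is mounted at the origin on the work surface. World frame = base frame: x ahead of the robot, y to its left, z up, the work surface at z = 0. Lengths are in mm, angles in rad, forces in N, time in s.
With the tool pointing down it reaches from about 350 to 775 mm from the base axis. Payload 7.3 kg.
Tool frame: the origin (TCP) lies on the centre line of the jaws, within the pads' length; the fingertips stand 22 mm ahead of it and the grasp point (between the pads) lies 3 mm ahead of it; z points along the fingers, y is the direction in which the jaws open and shut (so a half turn about z gives the same grasp; the last joint's range is limited). The gripper opens to 92 mm and grips with 3 to 60 N. Pads are 19 mm wide; open, the fingers measure 130 mm over their backs; the gripper's body (75 mm by 190 mm) begins 47 mm behind the grasp point.
Start: joints at [-1.452, 0.342, 1.524, -0, 1.275, -0.146], TCP at [137.423, -506.713, 248.741] pointing down, gripper open.
Joint ranges: [-2.53, 2.53], [-0.77, 2.02], [0.04, 2.7], [-1, 4.14], [0.28, 2.66], [-3.11, 3.11]. Speed limits (rad/s): [2.57, 2.57, 3.14, 3.14, 3.14, 3.14].

### API

Orientations are given as [roll, pitch, yaw] about the fixed x, y, z axes, in that order (R = Rz(yaw) Ry(pitch) Rx(roll)).
In Python, from plant import bot gives the robot as it stands.
- The arm moves only by the tool play_rows, never from a script. Its argument "moves" is one flat list of numbers, 5 for each row, row after row: the closure in counts, from 0 (fully open) to 255 (shut), then the shift along the tool's x, y, z in mm, then the turn about the tool's z in degrees. A call has 1 to 8 rows; each row is the pose to reach, as a shift and turn from the pose commanded when the call began, along the tool's axes at that moment; what a row does not reach only later rows make up. A row lasts 1/12 s, in which the tool goes at most 41.7 mm and 7.16 degrees, less where a joint would pass 70% of its speed; a pose out of reach is approached as far as the arm can. A call with a gripper value outside its range is refused whole. The fingers move at their own pace and stop on an object; the grip force is fixed at half the most. Time passes only in rows, so rows that repeat a pose let the fingers close. It gives the time, the measured TCP pose, the force and the opening at its end, in the units of the state.
- bot.get_obs(): the state, without advancing time (a new reading comes with each control period).
- bot.capture(name): name is "scene" or "top" or "wrist"; returns a dict with "color" (480x640x3 uint8, red, green, blue), "fx", "fy", "cx", "cy" (pixels), "k1" (the pictures are not rectified: a ray, as slopes to the right and down, at radius r is drawn at 1 + k1 r^2 times it, then the intrinsics apply), "world_to_cam" (4x4, takes a point from world to camera coordinates); the wrist camera has in their place "T_tool_cam" (4x4, takes a point from camera to tool coordinates, whose origin is the TCP and whose axes are the flange's). Camera axes: x right, y down, z forward; pixel columns grow to the right and rows downward; lengths in mm; the calibration is good to about 2 mm. A picture is of the moment at which its call begins: read the wrist's pose just before it. There is no depth.
- bot.close_job(): hands the job in, once; it reports no verdict.
The state is a dict: "time": time; "joint_positions": joint angles; "dq": joint speeds; "tau": joint torques, N m; "tool_pos": TCP position; "tcp_rot": TCP orientation; "contact_force": force on the tool from outside, world axes, zero at the start; "moment": the same for the moment, N m; "grip_width": finger opening in mm.
Only numpy, scipy, OpenCV 4.12 (cv2) and the standard library are available. Lean on these libraries where they do the work, as an engineer would, in place of code of your own. Each camera call takes 0.05 s, during which the arm holds its last target.

## Working session

There is one attempt and no reset: what is moved stays moved. The work goes in short steps, Python scripts to look and compute and a tool call to move; the robot and the scene stay as the last step left them, time stands still between calls to the robot, and variables do not carry over. Pictures are saved under pics/ and viewed, and the job is handed in when it is done.

Besides the shell and the picture viewer there is one more tool, called by a JSON object that holds its "method" and its "body", one argument or row to a line. play_rows: Moves the arm, as the interface text tells. Its arguments: {"type":"object","properties":{"moves":{"type":"array","items":{"type":"number"}}},"required":["moves"]}

```bash
ls; mkdir -p pics; python3 - <<'E'
from plant import bot
import cv2
o=bot.get_obs(); print(o)
for n in ("scene","top","wrist"):
    c=bot.capture(n); cv2.imwrite(f"pics/{n}0.png",c["color"][:,:,::-1])
    print(n,{k:(v.tolist() if hasattr(v,'tolist') else v) for k,v in c.items() if k!="color"})
E
```

```text
pics
{'time': 0.0, 'joint_positions': array([-1.45197067e+00,  3.42705754e-01,  1.52501567e+00,  1.15576087e-06,
        1.27544134e+00, -1.46024866e-01]), 'dq': array([-6.79968317e-04, -1.06674573e-03, -1.90338285e-03, -9.60898720e-05,
       -4.16575479e-04, -1.79121850e-04]), 'tau': array([-1.73217118e-04, -4.31237948e+01, -2.44224787e+01,  7.18365703e-02,
        5.58960834e-02, -1.28235056e-04]), 'tool_pos': array([ 137.38955313, -506.30401179,  248.05423472]), 'tcp_rot': array([-3.14003941e+00, -2.29555723e-04,  2.64850003e-01]), 'contact_force': array([-0.40947738,  0.26524924, -0.47134521]), 'moment': array([-0.02919761,  0.00751855,  0.00545386]), 'grip_width': 91.93713657293284}
scene {'fx': 615.9197101942241, 'fy': 615.9197101942241, 'cx': 311.1447864661912, 'cy': 237.16138085626173, 'k1': -0.15163971419430083, 'world_to_cam': [[0.3113887848170064, 0.9502778785860373, 0.002996357823743334, -139.4506788807957], [0.7459840208267574, -0.24248967629365828, -0.6202472068152667, -294.0374603685064], [-0.5886806140525875, 0.19537325907354017, -0.7844006784020849, 1709.71971912778
[... 196 characters left out ...]
7736, -0.9999750457119713, 0.006936491857728103, 11.919334855891574], [-0.9943262662962641, 0.0005936137085946619, -0.1063716305040803, 511.09102626026686], [0.10636485847911832, -0.007039572153621921, -0.9943022484660343, 951.6158759996592], [0.0, 0.0, 0.0, 1.0]]}
wrist {'fx': 344.0928327844944, 'fy': 344.0928327844944, 'cx': 324.8129053862367, 'cy': 236.52802584773315, 'k1': 0.004005438494469774, 'T_tool_cam': [[0.0012895222299261781, -0.9574463975653121, -0.2886082689765186, 77.91944032752161], [0.999998779703251, 0.0014891692219345097, -0.00047219385315266054, 0.1740193296005943], [0.0008818868550091321, -0.2886073078843161, 0.9574471495134032, -135.6494744349382], [0.0, 0.0, 0.0, 1.0]]}
```

View pics/scene0.png

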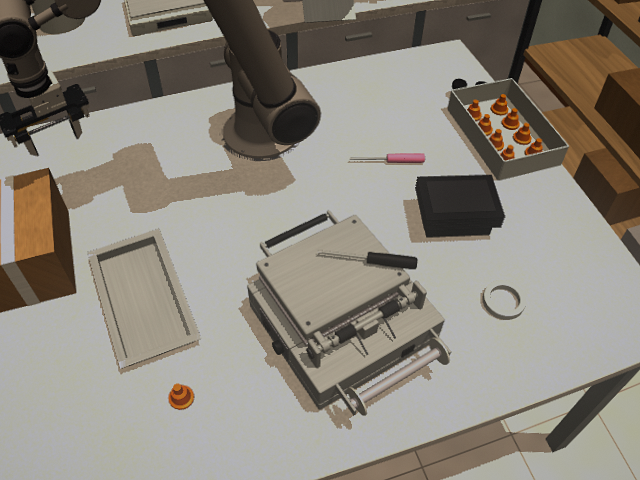

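View pics/top0.png

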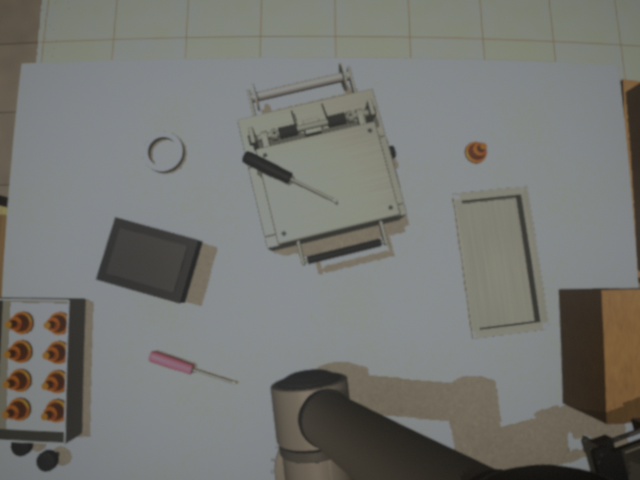

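View pics/wrist0.png

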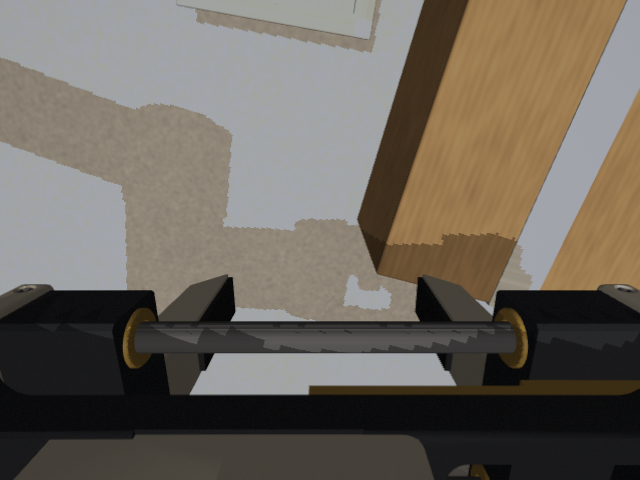

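The top view shows the black-handled screwdriver on the head, with its handle near (268,166) and its tip near (337,203). The look-alike is the pink-handled screwdriver on the bench at (172,362). The pan is on the right at (500,262). The black grip tube is at (345,250), the trays at (150,260), the ring at (166,152) and the loose nozzle at (476,152). I choose the black one and check it in a crop.

```bash
cat > h.py <<'E'
import numpy as np, cv2
from plant import bot
def cam(n,o=None):
    c=bot.capture(n) if o is None else o
    return c
def rays(c,px,T=None):
    """px Nx2 -> origin, unit dirs in world"""
    px=np.asarray(px,float).reshape(-1,1,2)
    K=np.array([[c['fx'],0,c['cx']],[0,c['fy'],c['cy']],[0,0,1]])
    u=cv2.undistortPoints(px,K,np.array([c['k1'],0,0,0.])).reshape(-1,2)
    d=np.c_[u,np.ones(len(u))]
    if 'world_to_cam' in c: M=np.linalg.inv(np.array(c['world_to_cam']))
    else: M=T@np.array(c['T_tool_cam'])
    return M[:3,3], d@M[:3,:3].T
def plane(c,px,z,T=None):
    o,d=rays(c,px,T); s=(z-o[2])/d[:,2]; return o+s[:,None]*d
def tri(c1,p1,c2,p2,T1=None,T2=None):
    o1,d1=rays(c1,p1,T1);o2,d2=rays(c2,p2,T2);r=[]
    for a,b in zip(d1,d2):
        A=np.c_[a,-b]; s=np.linalg.lstsq(A,o2-o1,rcond=None)[0]
        r.append(np.r_[(o1+s[0]*a+o2+s[1]*b)/2,np.linalg.norm(o1+s[0]*a-o2-s[1]*b)])
    return np.array(r)
def toolT(o):
    from scipy.spatial.transform import Rotation as R
    T=np.eye(4);T[:3,:3]=R.from_euler('xyz',o['tcp_rot']).as_matrix();T[:3,3]=o['tool_pos'];return T
def proj(c,X):
    X=np.asarray(X,float).reshape(-1,3);w=np.array(c['world_to_cam'])
    K=np.array([[c['fx'],0,c['cx']],[0,c['fy'],c['cy']],[0,0,1]])
    return cv2.projectPoints(X,cv2.Rodrigues(w[:3,:3])[0],w[:3,3],K,np.array([c['k1'],0,0,0.]))[0].reshape(-1,2)
E
python3 - <<'E'
import cv2,numpy as np
t=cv2.imread('pics/top0.png');s=cv2.imread('pics/scene0.png')
a=cv2.resize(t[60:280,225:425],(600,660)[:2],interpolation=cv2.INTER_CUBIC)[:600]
cv2.imwrite('pics/c_top.png',cv2.resize(t[70:280,225:425],None,fx=2.85,fy=2.85,interpolation=cv2.INTER_CUBIC))
cv2.imwrite('pics/c_scene.png',cv2.resize(s[200:390,240:450],None,fx=3,fy=3,interpolation=cv2.INTER_CUBIC))
cv2.imwrite('pics/c_pan.png',cv2.resize(np.hstack([t[180:345,440:560],np.zeros((165,10,3),np.uint8),s[225:390,80:210]]),None,fx=3,fy=3,interpolation=cv2.INTER_CUBIC))
E
```

```text
(no output)
```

View pics/c_top.png

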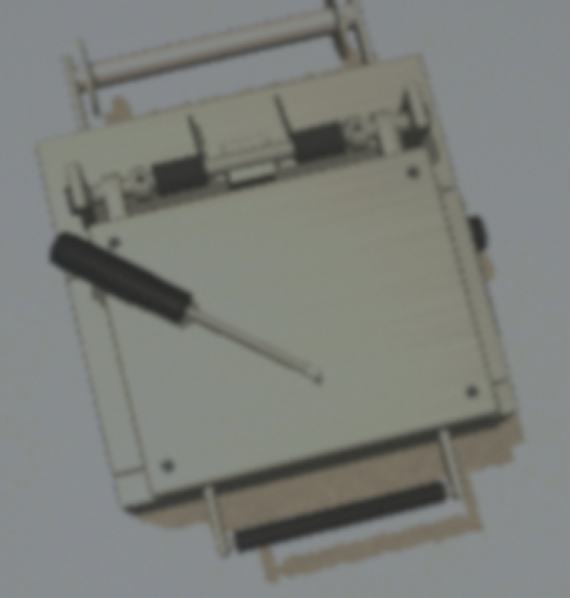

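View pics/c_scene.png

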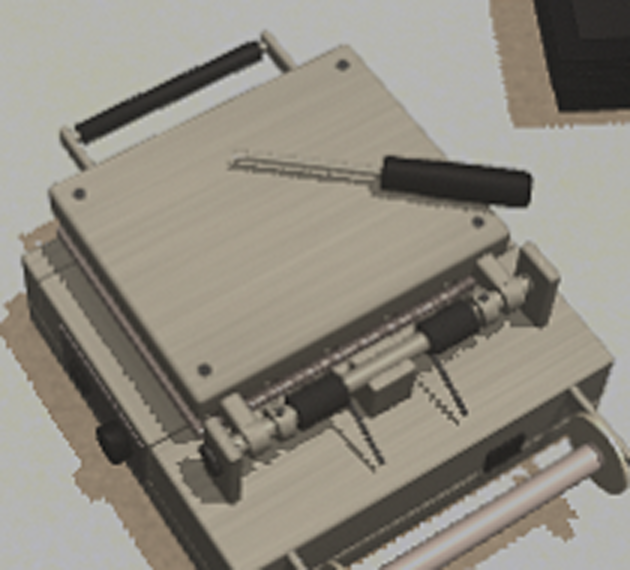

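View pics/c_pan.png

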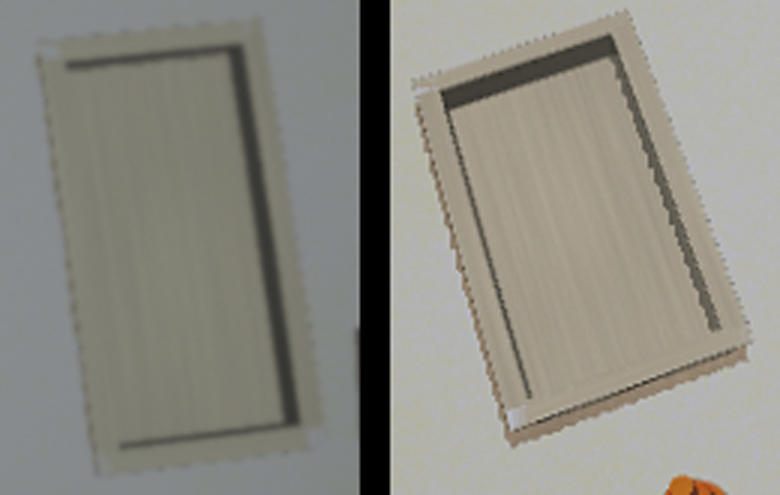

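```bash
python3 - <<'E'
from h import *
t=bot.capture('top');s=bot.capture('scene')
T=lambda L:np.array(L)/2.85+[225,70]
S=lambda L:np.array(L)/3+[240,200]
np.set_printoptions(precision=1,suppress=True)
bt=T([(445,491),(237,541)]);bs=S([(80,133),(260,48)])
print('bar',tri(t,bt,s,bs)); print(plane(t,bt,130),plane(s,bs,130))
st=T([(113,242),(413,172),(473,391),(167,466)]);ss=S([(477,222),(205,370),(79,194),(343,65)])
print('screws',tri(t,st,s,ss)); a=plane(t,st,153);b=plane(s,ss,153);print(a,b,a.mean(0),b.mean(0))
dt=T([(62,247),(185,310),(319,378)]);ds=S([(528,189),(382,180),(232,163)])
print('sd',tri(t,dt,s,ds));a=plane(t,dt,166);b=plane(s,ds,166);print(a,b)
pt=np.array([(38,57),(258,20),(322,445),(98,475)])/3+[440,180]
ps=(np.array([(748,345),(510,430),(415,85),(628,12)])-[390,0])/3+[80,225]
print('pan',plane(t,pt,30),plane(s,ps,30),plane(t,pt,30).mean(0),plane(s,ps,30).mean(0))
E
```

```text
bar [[ 487.8 -113.2  132.6    2. ]
 [ 453.4   31.8  133.3    3.1]]
[[ 487.7 -114.5  130. ]
 [ 453.    30.3  130. ]] [[ 486.2 -111.8  130. ]
 [ 451.2   34.3  130. ]]
screws [[ 658.4  115.5  154.3    1.2]
 [ 709.4  -92.2  154.3    0.9]
 [ 554.2 -130.7  154.5    1. ]
 [ 502.8   77.8  153.3    0.7]]
[[ 659.   116.2  153. ]
 [ 709.7  -92.8  153. ]
 [ 554.3 -131.5  153. ]
 [ 502.7   77.5  153. ]] [[ 657.5  115.4  153. ]
 [ 708.8  -91.6  153. ]
 [ 553.3 -130.   153. ]
 [ 502.6   78.2  153. ]] [606.4  -7.6 153. ] [605.6  -7.  153. ]
sd [[651.9 151.  167.4   3.6]
 [609.3  65.7 158.9   0.1]
 [562.7 -25.4 156.4   0.9]]
[[651.7 149.5 166. ]
 [607.6  65.2 166. ]
 [560.8 -25.3 166. ]] [[651.3 153.5 166. ]
 [614.   63.3 166. ]
 [569.6 -27.3 166. ]]
pan [[ 594.7 -293.6   30. ]
 [ 624.2 -466.    30. ]
 [ 304.2 -499.8   30. ]
 [ 285.2 -328.7   30. ]] [[ 609.1 -297.8   30. ]
 [ 625.2 -468.    30. ]
 [ 306.8 -501.1   30. ]
 [ 286.5 -327.8   30. ]] [ 452.1 -397.    30. ] [ 456.9 -398.7   30. ]
```

{"method": "play_rows", "body": {
  "moves": [116, 631, -458, 0, -48, 116, 631, -458, 0, -48, 116, 631, -458, 0, -48, 116, 631, -458, 0, -48, 116, 631, -458, 0, -48, 116, 631, -458, 0, -48, 116, 631, -458, 0, -48, 116, 631, -458, 0, -48]
}}

```text
time: 0.92
tool_pos: [347.3, -245.3, 248.9]
tcp_rot: [3.141, 0.0, 1.107]
contact_force: [1.1, -0.2, -0.3]
grip_width: 50.4
```

```bash
cat > go.py <<'E'
from h import *
import sys
o=bot.get_obs();T=toolT(o)
x,y,z,yaw=map(float,sys.argv[1:5])
d=T[:3,:3].T@(np.array([x,y,z])-T[:3,3])
yw=o['tcp_rot'][2]; dy=(yaw-yw+np.pi)%(2*np.pi)-np.pi
print('t',round(o['time'],2),'pos',o['tool_pos'].round(1),'rpy',o['tcp_rot'].round(3),'w',round(o['grip_width'],1),'F',o['contact_force'].round(1),'M',o['moment'].round(2))
print('shift',d.round(1),'turn',round(-np.degrees(dy),1))
E
python3 go.py 626.5 101 248 1.103
```

```text
t 0.92 pos [ 347.3 -245.3  248.9] rpy [3.141 0.    1.107] w 50.4 F [ 1.1 -0.2 -0.3] M [-0.11 -0.09 -0.02]
shift [434.6  94.8   0.8] turn 0.2
```

{"method": "play_rows", "body": {
  "moves": [116, 435, 95, 0, 0, 116, 435, 95, 0, 0, 116, 435, 95, 0, 0, 116, 435, 95, 0, 0, 116, 435, 95, 0, 0, 116, 435, 95, 0, 0, 116, 435, 95, 0, 0, 116, 435, 95, 0, 0]
}}

```text
time: 1.58
tool_pos: [557.9, 13.4, 248.6]
tcp_rot: [3.142, 0.0, 1.103]
contact_force: [0.9, 0.3, 0.7]
grip_width: 50.2
```

```bash
python3 go.py 626.5 101 248 1.103
```

```text
t 1.58 pos [557.9  13.4 248.6] rpy [3.142 0.    1.103] w 50.2 F [0.9 0.3 0.7] M [-0.03 -0.11  0.01]
shift [109.1  21.8   0.6] turn -0.0
```

{"method": "play_rows", "body": {
  "moves": [116, 109, 22, 0, 0, 116, 109, 22, 0, 0, 116, 109, 22, 0, 0, 116, 109, 22, 0, 0, 116, 109, 22, 0, 0]
}}

```text
time: 2.0
tool_pos: [626.0, 100.1, 247.5]
tcp_rot: [-3.14, 0.001, 1.105]
contact_force: [0.2, -0.1, -0.6]
grip_width: 50.1
```

```bash
python3 go.py 626.5 101 178 1.103; python3 - <<'E'
from h import *
c=bot.capture('wrist');cv2.imwrite('pics/w1.png',c['color'][:,:,::-1])
E
```

```text
t 2.0 pos [626.  100.1 247.5] rpy [-3.140e+00  1.000e-03  1.105e+00] w 50.1 F [ 0.2 -0.1 -0.6] M [-0.05 -0.01  0.02]
shift [ 1.1  0.1 69.5] turn 0.1
```

View pics/w1.png

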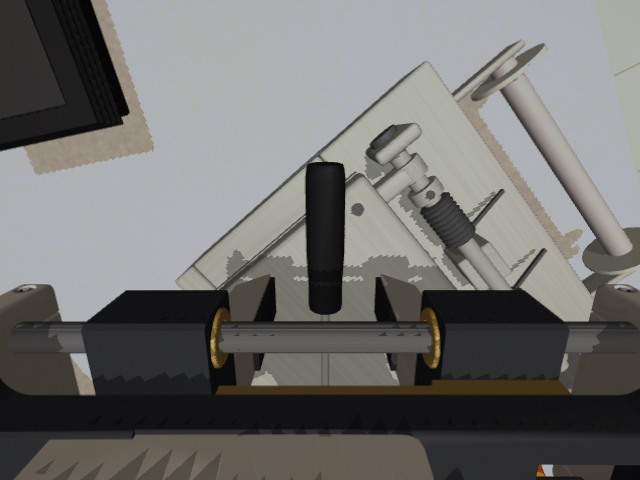

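```bash
python3 - <<'E'
from h import *
o=bot.get_obs();T=toolT(o);c=bot.capture('wrist')
P=plane(c,[(325,165),(325,312),(307,220),(345,220)],166,T)
print(P.round(1)); print(((P-T[:3,3])@T[:3,:3]).round(1))
E
```

```text
[[651.9 151.4 166. ]
 [606.   60.2 166. ]
 [625.6 125.2 166. ]
 [647.7 114.1 166. ]]
[[ 58.8   0.   81.8]
 [-43.3   0.2  81.9]
 [ 23.6 -11.6  81.9]
 [ 23.7  13.1  81.8]]
```

{"method": "play_rows", "body": {
  "moves": [116, 4, 1, 30, 0, 116, 4, 1, 55, 0, 116, 4, 1, 65, 0, 116, 4, 1, 69, 0, 116, 4, 1, 69, 0, 116, 4, 1, 69, 0]
}}

```text
time: 2.6
tool_pos: [629.1, 101.3, 181.2]
tcp_rot: [3.14, -0.001, 1.102]
contact_force: [-0.6, -0.2, -0.2]
grip_width: 50.1
```

{"method": "play_rows", "body": {
  "moves": [255, 0, 0, 0, 0, 255, 0, 0, 0, 0, 255, 0, 0, 0, 0, 255, 0, 0, 0, 0, 255, 0, 0, 0, 0, 255, 0, 0, 0, 0, 255, 0, 0, 0, 0]
}}

```text
time: 3.18
tool_pos: [628.6, 101.9, 180.1]
tcp_rot: [3.141, -0.0, 1.103]
contact_force: [-0.7, -0.4, 3.0]
grip_width: 24.3
```

```bash
python3 go.py 500 -394 265 0.102
```

```text
t 3.18 pos [628.6 101.9 180.1] rpy [ 3.141 -0.     1.103] w 24.3 F [-0.7 -0.4  3. ] M [-0.02  0.03 -0.03]
shift [-500.5  109.   -84.9] turn 57.3
```

{"method": "play_rows", "body": {
  "moves": [255, 0, 0, -10, 0, 255, 0, 0, -30, 0, 255, 0, 0, -55, 0, 255, 0, 0, -80, 0, 255, 0, 0, -90, 0, 255, 0, 0, -90, 0]
}}

```text
time: 3.68
tool_pos: [629.6, 101.9, 272.9]
tcp_rot: [3.136, -0.003, 1.103]
contact_force: [0.2, -0.1, 0.8]
grip_width: 23.9
```

```bash
python3 go.py 500 -394 265 0.102;python3 - <<'E'
from h import *
c=bot.capture('wrist');cv2.imwrite('pics/w2.png',c['color'][:,:,::-1])
E
```

```text
t 3.68 pos [629.6 101.9 272.9] rpy [ 3.136e+00 -3.000e-03  1.103e+00] w 23.9 F [ 0.2 -0.1  0.8] M [-0.06 -0.03 -0.03]
shift [-501.   108.1    7.1] turn 57.3
```

View pics/w2.png

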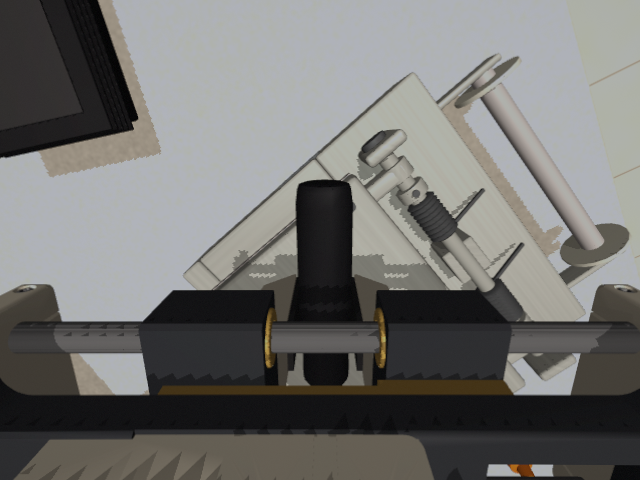

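The wrist view shows the handle gripped and lifted, with its end at (325,190), level and centred. I carry it to the pan.

{"method": "play_rows", "body": {
  "moves": [255, -10, 2, 0, 1, 255, -30, 6, 0, 3, 255, -55, 12, 0, 6, 255, -85, 18, 0, 9, 255, -115, 25, 0, 13, 255, -145, 31, 0, 17, 255, -175, 38, 0, 20, 255, -205, 44, 0, 24]
}}

```text
time: 4.4
tool_pos: [573.5, -102.7, 267.5]
tcp_rot: [-3.139, 0.002, 0.68]
contact_force: [1.0, 0.0, -0.2]
grip_width: 23.9
```

```bash
python3 go.py 500 -394 265 0.102
```

```text
t 4.4 pos [ 573.5 -102.7  267.5] rpy [-3.139e+00  2.000e-03  6.800e-01] w 23.9 F [ 1.   0.  -0.2] M [-0.01 -0.02 -0.04]
shift [-240.3  180.2    2.6] turn 33.1
```

{"method": "play_rows", "body": {
  "moves": [255, -24, 18, 0, 3, 255, -48, 36, 0, 7, 255, -72, 54, 0, 11, 255, -96, 72, 0, 15, 255, -120, 90, 0, 19, 255, -144, 108, 0, 23, 255, -168, 126, 0, 27, 255, -192, 144, 0, 30]
}}

```text
time: 5.07
tool_pos: [515.5, -335.3, 267.5]
tcp_rot: [-3.139, 0.003, 0.155]
contact_force: [0.5, 0.2, -0.5]
grip_width: 24.2
```

```bash
python3 go.py 500 -394 265 0.102
```

```text
t 5.07 pos [ 515.5 -335.3  267.5] rpy [-3.139e+00  3.000e-03  1.550e-01] w 24.2 F [ 0.5  0.2 -0.5] M [ 0.01 -0.   -0.04]
shift [-24.4  55.6   2.4] turn 3.1
```

{"method": "play_rows", "body": {
  "moves": [255, -10, 22, 0, 2, 255, -18, 42, 0, 3, 255, -23, 53, 0, 3, 255, -24, 55, 0, 3, 255, -24, 55, 0, 3, 255, -24, 55, 0, 3]
}}

```text
time: 5.57
tool_pos: [502.5, -390.9, 269.1]
tcp_rot: [-3.14, 0.001, 0.108]
contact_force: [-0.6, 0.8, 0.0]
grip_width: 24.2
```

```bash
python3 go.py 500 -394 31 0.104;python3 - <<'E'
from h import *
a=[bot.capture(n) for n in ('wrist','top')]
cv2.imwrite('pics/w3.png',a[0]['color'][:,:,::-1])
cv2.imwrite('pics/t3.png',a[1]['color'][:,:,::-1])
c=a[1]
np.set_printoptions(precision=1,suppress=True)
# rim corner check in wrist
E
```

```text
t 5.57 pos [ 502.5 -390.9  269.1] rpy [-3.14e+00  1.00e-03  1.08e-01] w 24.2 F [-0.6  0.8  0. ] M [-0.03 -0.01 -0.04]
shift [ -2.7   3.1 238.1] turn 0.3
```

View pics/w3.png

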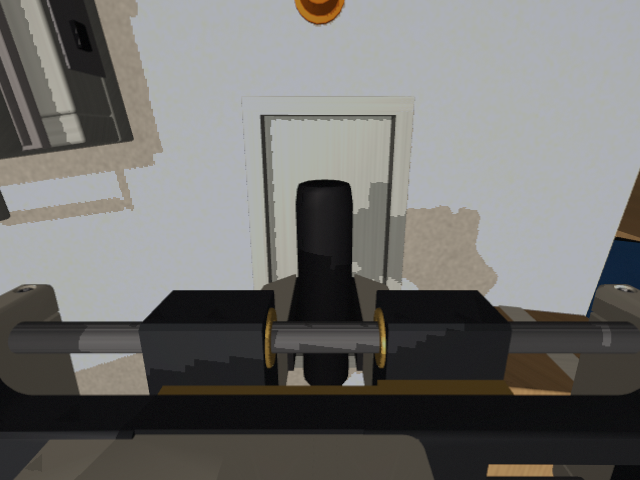

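View pics/t3.png

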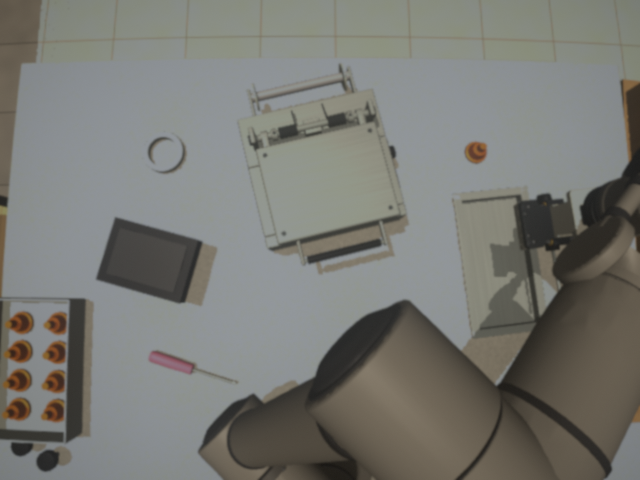

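```bash
python3 - <<'E'
from h import *
o=bot.get_obs();T=toolT(o);c=bot.capture('wrist')
np.set_printoptions(precision=1,suppress=True)
for z,p in ((30,[(243,97),(413,97),(254,290),(402,290)]),(3,[(270,119),(390,116)])):
    P=plane(c,p,z,T);print(P,((P-T[:3,3])@T[:3,:3]),np.linalg.norm(P[0]-P[1]))
E
```

```text
[[ 605.6 -295.6   30. ]
 [ 624.6 -467.    30. ]
 [ 392.1 -317.7   30. ]
 [ 411.7 -493.4   30. ]] [[ 112.5  -83.2  239.7]
 [ 112.7   89.3  239.7]
 [-102.2  -84.5  239.7]
 [-101.8   92.3  239.7]] 172.44500403989852
[[ 588.1 -320.     3. ]
 [ 605.8 -451.5    3. ]] [[ 92.4 -60.8 266.7]
 [ 95.7  71.8 266.7]] 132.66056338808275
```

{"method": "play_rows", "body": {
  "moves": [255, -2, 2, 20, 0, 255, -4, 3, 50, 0, 255, -4, 3, 80, 0, 255, -4, 3, 110, 0, 255, -4, 3, 140, 0, 255, -4, 3, 165, 0, 255, -4, 3, 185, 0, 255, -4, 3, 195, 0]
}}

```text
time: 6.38
tool_pos: [498.2, -393.5, 71.9]
tcp_rot: [-3.138, 0.003, 0.109]
contact_force: [-0.3, 0.8, -0.8]
grip_width: 24.4
```

{"method": "play_rows", "body": {
  "moves": [255, 0, 0, 12, 0, 255, 0, 0, 22, 0, 255, 0, 0, 30, 0, 255, 0, 0, 34, 0, 255, 0, 0, 37, 0, 255, 0, 0, 38, 0, 255, 0, 0, 38, 0]
}}

```text
time: 6.97
tool_pos: [498.9, -395.6, 37.1]
tcp_rot: [3.141, -0.0, 0.108]
contact_force: [0.6, 0.5, -0.6]
grip_width: 24.4
```

```bash
python3 go.py 498 -394 30 0.104
```

```text
t 6.97 pos [ 498.9 -395.6   37.1] rpy [ 3.141 -0.     0.108] w 24.4 F [ 0.6  0.5 -0.6] M [ 0.02  0.01 -0.02]
shift [-0.8 -1.7  7.1] turn 0.2
```

{"method": "play_rows", "body": {
  "moves": [255, 0, 0, 2, 0, 255, 0, 0, 4, 0, 255, 0, 0, 4, 0, 255, 0, 0, 4, 0]
}}

```text
time: 7.3
tool_pos: [498.7, -395.4, 32.8]
tcp_rot: [3.142, -0.0, 0.108]
contact_force: [0.3, 0.3, 0.1]
grip_width: 24.1
```

{"method": "play_rows", "body": {
  "moves": [255, 0, 0, 1, 0, 255, 0, 0, 2, 0, 255, 0, 0, 2, 0, 255, 0, 0, 2, 0]
}}

```text
time: 7.63
tool_pos: [498.7, -395.4, 30.7]
tcp_rot: [-3.142, 0.0, 0.108]
contact_force: [-0.0, 0.0, 0.1]
grip_width: 24.3
```

{"method": "play_rows", "body": {
  "moves": [255, 0, 0, 1, 0, 255, 0, 0, 1, 0, 255, 0, 0, 1, 0]
}}

```text
time: 7.88
tool_pos: [498.9, -395.5, 30.2]
tcp_rot: [3.141, -0.0, 0.108]
contact_force: [-1.9, 0.5, 2.6]
grip_width: 24.1
```

{"method": "play_rows", "body": {
  "moves": [200, 0, 0, 0, 0, 160, 0, 0, 0, 0, 120, 0, 0, 0, 0, 100, 0, 0, 0, 0, 90, 0, 0, 0, 0, 90, 0, 0, 0, 0]
}}

```text
time: 8.38
tool_pos: [498.7, -395.4, 29.5]
tcp_rot: [-3.141, 0.0, 0.108]
contact_force: [-0.2, 0.3, 0.3]
grip_width: 52.8
```

{"method": "play_rows", "body": {
  "moves": [90, 0, 0, -10, 0, 90, 0, 0, -30, 0, 90, 0, 0, -60, 0, 90, 0, 0, -100, 0, 90, 0, 0, -140, 0, 90, 0, 0, -180, 0, 90, 0, 0, -215, 0, 90, 0, 0, -240, 0]
}}

```text
time: 9.05
tool_pos: [499.1, -395.7, 275.0]
tcp_rot: [3.137, -0.004, 0.108]
contact_force: [-0.0, -0.6, 0.4]
grip_width: 59.4
```

```bash
python3 go.py 470.4 -41 250 1.815;python3 - <<'E'
from h import *
c=bot.capture('wrist');cv2.imwrite('pics/w4.png',c['color'][:,:,::-1])
E
```

```text
t 9.05 pos [ 499.1 -395.7  275. ] rpy [ 3.137 -0.004  0.108] w 59.4 F [-0.  -0.6  0.4] M [ 0.06  0.01 -0.02]
shift [   9.5 -355.8   23.4] turn -97.8
```

View pics/w4.png

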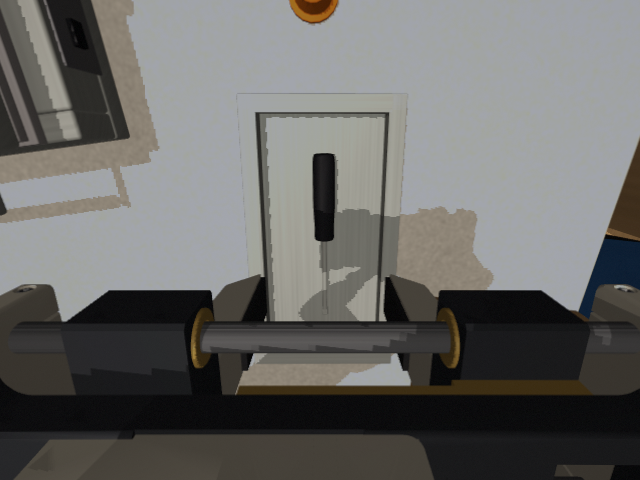

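The wrist view shows the screwdriver lying flat in the pan, handle (324,195) and shaft running down to (324,315), inside the walls. Next is the bar.

{"method": "play_rows", "body": {
  "moves": [172, 1, -25, 5, -6, 172, 3, -60, 10, -13, 172, 4, -100, 15, -20, 172, 5, -140, 18, -27, 172, 6, -180, 18, -34, 172, 7, -220, 18, -41, 172, 8, -255, 18, -48, 172, 9, -290, 18, -55]
}}

```text
time: 9.77
tool_pos: [475.9, -104.2, 252.3]
tcp_rot: [3.141, -0.0, 1.074]
contact_force: [0.3, 0.0, 0.9]
grip_width: 29.8
```

```bash
python3 go.py 470.4 -41 250 1.815
```

```text
t 9.77 pos [ 475.9 -104.2  252.3] rpy [ 3.141 -0.     1.074] w 29.8 F [0.3 0.  0.9] M [ 0.01 -0.06 -0.  ]
shift [ 53.  -35.    2.3] turn -42.5
```

{"method": "play_rows", "body": {
  "moves": [172, 15, -10, 0, -7, 172, 30, -20, 0, -14, 172, 43, -29, 0, -21, 172, 50, -33, 0, -28, 172, 53, -35, 0, -35, 172, 53, -35, 0, -42, 172, 53, -35, 0, -42.5, 172, 53, -35, 0, -42.5]
}}

```text
time: 10.43
tool_pos: [471.4, -42.8, 252.0]
tcp_rot: [3.141, 0.0, 1.807]
contact_force: [-0.1, 0.5, 0.3]
grip_width: 29.4
```

```bash
python3 go.py 470.4 -41 133 1.815;python3 - <<'E'
from h import *
c=bot.capture('wrist');cv2.imwrite('pics/w5.png',c['color'][:,:,::-1])
c=bot.capture('scene');cv2.imwrite('pics/s5.png',c['color'][:,:,::-1])
E
```

```text
t 10.43 pos [471.4 -42.8 252. ] rpy [3.141 0.    1.807] w 29.4 F [-0.1  0.5  0.3] M [-0.   -0.14  0.01]
shift [  2.   -0.6 119. ] turn -0.5
```

View pics/w5.png

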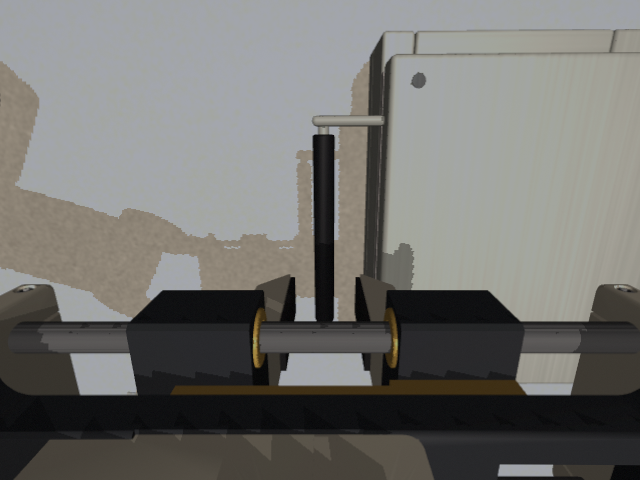

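View pics/s5.png

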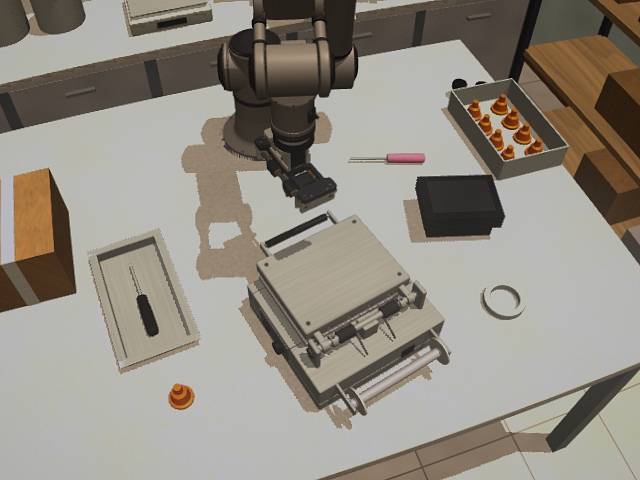

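```bash
python3 - <<'E'
from h import *
o=bot.get_obs();T=toolT(o);c=bot.capture('wrist')
np.set_printoptions(precision=1,suppress=True)
P=plane(c,[(314,136),(334,136),(316,300),(334,300)],130,T);print(P,(P-T[:3,3])@T[:3,:3])
print(((plane(c,[(384,120),(388,60)],150,T)-T[:3,3])@T[:3,:3]))
E
```

```text
[[446.1  29.  130. ]
 [460.   32.3 130. ]
 [477.  -97.4 130. ]
 [491.5 -94.  130. ]] [[ 75.9  -7.9 121.9]
 [ 75.9   6.4 121.9]
 [-54.2  -7.3 121.9]
 [-54.2   7.6 121.9]]
[[ 86.1  38.5 101.9]
 [121.6  39.2 101.9]]
```

{"method": "play_rows", "body": {
  "moves": [172, 1, 0, 20, 0, 172, 2, 0, 45, 0, 172, 2, 0, 70, 0, 172, 2, 0, 90, 0, 172, 2, 0, 105, 0, 172, 2, 0, 113, 0, 172, 2, 0, 116, 0, 172, 2, 0, 116, 0]
}}

```text
time: 11.25
tool_pos: [471.0, -41.0, 135.5]
tcp_rot: [-3.141, -0.0, 1.808]
contact_force: [-0.2, -0.0, -0.2]
grip_width: 29.8
```

{"method": "play_rows", "body": {
  "moves": [190, 0, 0, 0, 0, 205, 0, 0, 0, 0, 220, 0, 0, 0, 0, 255, 0, 0, 0, 0, 255, 0, 0, 0, 0, 255, 0, 0, 0, 0, 255, 0, 0, 0, 0]
}}

```text
time: 11.83
tool_pos: [470.3, -41.3, 136.2]
tcp_rot: [-3.14, 0.001, 1.81]
contact_force: [-4.6, -2.7, 2.7]
grip_width: 15.3
```

```bash
python3 go.py 470.4 -41 136 1.815;python3 - <<'E'
from h import *
c=bot.capture('wrist');cv2.imwrite('pics/w6.png',c['color'][:,:,::-1])
E
```

```text
t 11.83 pos [470.3 -41.3 136.2] rpy [-3.14e+00  1.00e-03  1.81e+00] w 15.3 F [-4.6 -2.7  2.7] M [-0.45  0.59  0.07]
shift [0.2 0.2 0.2] turn -0.3
```

View pics/w6.png

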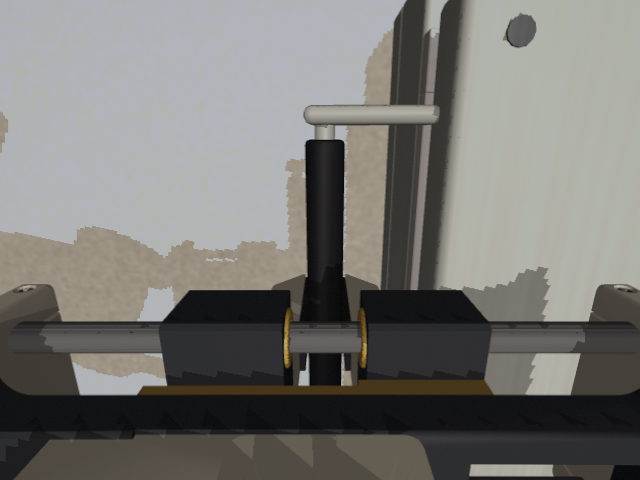

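```bash
python3 - <<'E'
import numpy as np
def seg(a0,A): print(a0,[(round(265*(np.cos(a0)-np.cos(a)),1),round(-265*(np.sin(a)-np.sin(a0)),1)) for a in A])
seg(0,[.005,.02,.04,.06,.08,.10,.115,.12])
seg(.12,[.13,.15,.17,.19,.21,.23,.245,.25])
E
```

```text
0 [(np.float64(0.0), np.float64(-1.3)), (np.float64(0.1), np.float64(-5.3)), (np.float64(0.2), np.float64(-10.6)), (np.float64(0.5), np.float64(-15.9)), (np.float64(0.8), np.float64(-21.2)), (np.float64(1.3), np.float64(-26.5)), (np.float64(1.8), np.float64(-30.4)), (np.float64(1.9), np.float64(-31.7))]
0.12 [(np.float64(0.3), np.float64(-2.6)), (np.float64(1.1), np.float64(-7.9)), (np.float64(1.9), np.float64(-13.1)), (np.float64(2.9), np.float64(-18.3)), (np.float64(3.9), np.float64(-23.5)), (np.float64(5.1), np.float64(-28.7)), (np.float64(6.0), np.float64(-32.6)), (np.float64(6.3), np.float64(-33.8))]
```

{"method": "play_rows", "body": {
  "moves": [255, 0, 0, -1.3, 0, 255, 0, 0.1, -5.3, 0, 255, 0, 0.2, -10.6, 0, 255, 0, 0.5, -15.9, 0, 255, 0, 0.8, -21.2, 0, 255, 0, 1.3, -26.5, 0, 255, 0, 1.8, -30.4, 0, 255, 0, 1.9, -31.7, 0]
}}

```text
time: 12.55
tool_pos: [472.1, -40.8, 168.0]
tcp_rot: [-3.14, 0.001, 1.81]
contact_force: [-5.0, -4.0, -1.9]
grip_width: 15.1
```

```bash
python3 go.py 472.2 -40.5 167.9 1.81;python3 - <<'E'
from h import *
c=bot.capture('scene');cv2.imwrite('pics/s7.png',cv2.resize(c['color'][150:400,200:480,::-1],None,fx=2,fy=2))
E
```

```text
t 12.55 pos [472.1 -40.8 168. ] rpy [-3.14e+00  1.00e-03  1.81e+00] w 15.1 F [-5.  -4.  -1.9] M [-0.7   0.6   0.05]
shift [0.3 0.2 0.1] turn -0.0
```

View pics/s7.png

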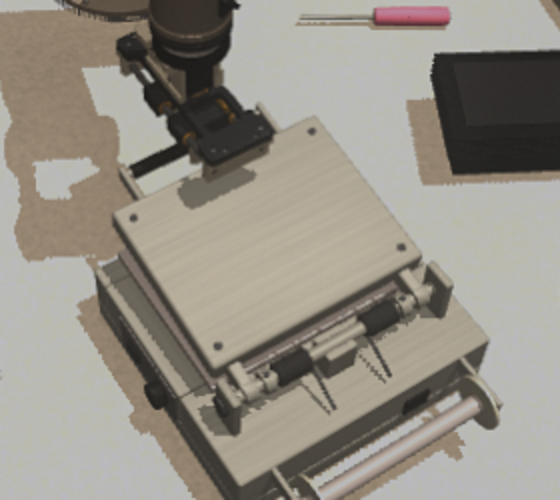

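{"method": "play_rows", "body": {
  "moves": [255, 0, 0.3, -2.6, 0, 255, 0, 1.1, -7.9, 0, 255, 0, 1.9, -13.1, 0, 255, 0, 2.9, -18.3, 0, 255, 0, 3.9, -23.5, 0, 255, 0, 5.1, -28.7, 0, 255, 0, 6.0, -32.6, 0, 255, 0, 6.3, -33.8, 0]
}}

```text
time: 13.27
tool_pos: [478.2, -39.3, 202.0]
tcp_rot: [-3.14, 0.001, 1.81]
contact_force: [-4.8, -4.0, -0.1]
grip_width: 15.1
```

```bash
python3 go.py 472.2 -40.5 201.7 1.81;python3 - <<'E'
import numpy as np
np.set_printoptions(suppress=True)
def seg(a0,A): print(a0,[(float(round(265*(np.cos(a0)-np.cos(a)),1)),float(round(-265*(np.sin(a)-np.sin(a0)),1))) for a in A])
o=np.array([.01,.03,.05,.07,.09,.11,.125,.13])
for a in (.25,.38,.51,.64): seg(a,a+o)
seg(.77,.77+np.array([.01,.02,.035,.05,.065,.08,.085,.085]))
seg(.855,.855-np.array([.005,.02,.04,.06,.08,.10,.115,.12]))
E
```

```text
t 13.27 pos [478.2 -39.3 202. ] rpy [-3.14e+00  1.00e-03  1.81e+00] w 15.1 F [-4.8 -4.  -0.1] M [-0.61  0.65  0.11]
shift [ 0.3 -6.1  0.3] turn -0.0
0.25 [(0.7, -2.6), (2.1, -7.7), (3.6, -12.8), (5.2, -17.8), (6.9, -22.8), (8.7, -27.8), (10.2, -31.5), (10.7, -32.7)]
0.38 [(1.0, -2.5), (3.1, -7.3), (5.2, -12.2), (7.5, -17.0), (9.8, -21.7), (12.3, -26.4), (14.2, -29.9), (14.8, -31.1)]
0.51 [(1.3, -2.3), (4.0, -6.9), (6.8, -11.4), (9.6, -15.9), (12.6, -20.3), (15.6, -24.6), (17.9, -27.8), (18.7, -28.9)]
0.64 [(1.6, -2.1), (4.8, -6.3), (8.2, -10.4), (11.6, -14.5), (15.1, -18.5), (18.7, -22.4), (21.4, -25.3), (22.3, -26.2)]
0.77 [(1.9, -1.9), (3.7, -3.8), (6.6, -6.5), (9.5, -9.3), (12.4, -12.0), (15.4, -14.6), (16.3, -15.5), (16.3, -15.5)]
0.855 [(-1.0, 0.9), (-4.0, 3.5), (-7.9, 7.1), (-11.7, 10.8), (-15.4, 14.5), (-19.1, 18.4), (-21.8, 21.3), (-22.7, 22.3)]
```

{"method": "play_rows", "body": {
  "moves": [255, 0, 0.7, -2.6, 0, 255, 0, 2.1, -7.7, 0, 255, 0, 3.6, -12.8, 0, 255, 0, 5.2, -17.8, 0, 255, 0, 6.9, -22.8, 0, 255, 0, 8.7, -27.8, 0, 255, 0, 10.2, -31.5, 0, 255, 0, 10.7, -32.7, 0]
}}

```text
time: 13.93
tool_pos: [488.6, -36.8, 234.8]
tcp_rot: [-3.14, 0.001, 1.81]
contact_force: [-5.7, -3.7, 0.2]
grip_width: 14.7
```

{"method": "play_rows", "body": {
  "moves": [255, 0, 1.0, -2.5, 0, 255, 0, 3.1, -7.3, 0, 255, 0, 5.2, -12.2, 0, 255, 0, 7.5, -17.0, 0, 255, 0, 9.8, -21.7, 0, 255, 0, 12.3, -26.4, 0, 255, 0, 14.2, -29.9, 0, 255, 0, 14.8, -31.1, 0]
}}

```text
time: 14.6
tool_pos: [503.2, -33.2, 266.2]
tcp_rot: [-3.141, 0.001, 1.809]
contact_force: [-5.1, -3.0, 2.4]
grip_width: 14.9
```

```bash
python3 go.py 470.3 -41.3 136.2 1.81;python3 - <<'E'
from h import *
c=bot.capture('scene');cv2.imwrite('pics/s8.png',cv2.resize(c['color'][150:400,200:480,::-1],None,fx=2,fy=2))
c=bot.capture('wrist');cv2.imwrite('pics/w8.png',c['color'][:,:,::-1])
E
```

```text
t 14.6 pos [503.2 -33.2 266.2] rpy [-3.141e+00  1.000e-03  1.809e+00] w 14.9 F [-5.1 -3.   2.4] M [-0.47  0.78  0.07]
shift [  0.  -33.8 130. ] turn -0.0
```

View pics/s8.png

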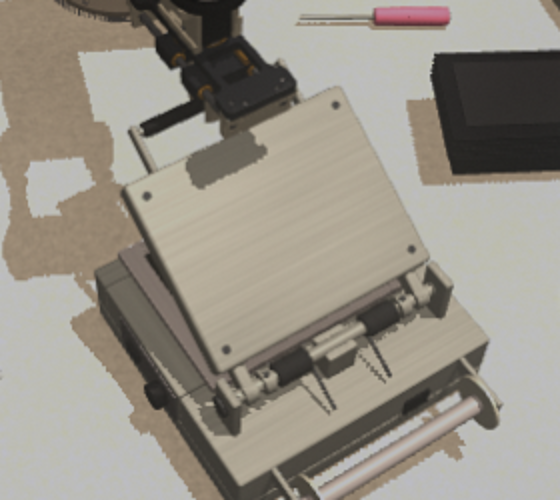

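View pics/w8.png

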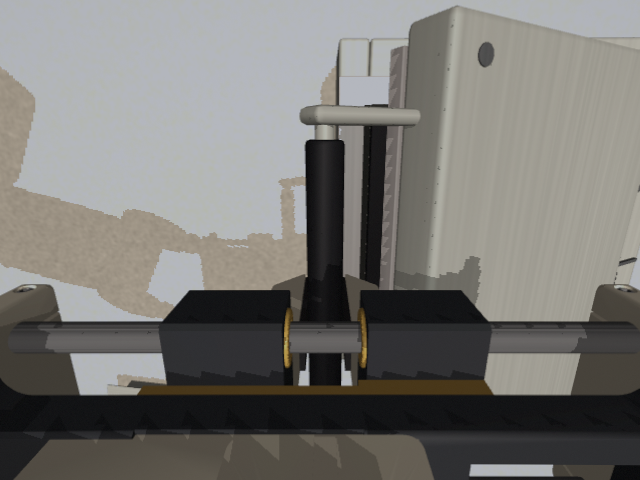

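The grip is unchanged: the bar still sits at column 324 in the wrist view, and the head follows to about 0.51 rad.

{"method": "play_rows", "body": {
  "moves": [255, 0, 1.3, -2.3, 0, 255, 0, 4.0, -6.9, 0, 255, 0, 6.8, -11.4, 0, 255, 0, 9.6, -15.9, 0, 255, 0, 12.6, -20.3, 0, 255, 0, 15.6, -24.6, 0, 255, 0, 17.9, -27.8, 0, 255, 0, 18.7, -28.9, 0]
}}

```text
time: 15.37
tool_pos: [521.7, -28.7, 295.4]
tcp_rot: [3.141, 0.001, 1.809]
contact_force: [-5.4, -3.3, 3.1]
grip_width: 15.0
```

{"method": "play_rows", "body": {
  "moves": [255, 0, 1.6, -2.1, 0, 255, 0, 4.8, -6.3, 0, 255, 0, 8.2, -10.4, 0, 255, 0, 11.6, -14.5, 0, 255, 0, 15.1, -18.5, 0, 255, 0, 18.7, -22.4, 0, 255, 0, 21.4, -25.3, 0, 255, 0, 22.3, -26.2, 0]
}}

```text
time: 16.03
tool_pos: [543.7, -23.3, 321.9]
tcp_rot: [3.14, 0.001, 1.809]
contact_force: [-5.1, -1.6, 4.7]
grip_width: 15.2
```

```bash
python3 go.py 470.3 -41.3 136.2 1.81;python3 - <<'E'
from h import *
c=bot.capture('wrist');cv2.imwrite('pics/w9.png',c['color'][:,:,::-1])
E
```

```text
t 16.03 pos [543.7 -23.3 321.9] rpy [3.140e+00 1.000e-03 1.809e+00] w 15.2 F [-5.1 -1.6  4.7] M [-0.42  0.7   0.05]
shift [ 1.000e-01 -7.580e+01  1.856e+02] turn -0.0
```

View pics/w9.png

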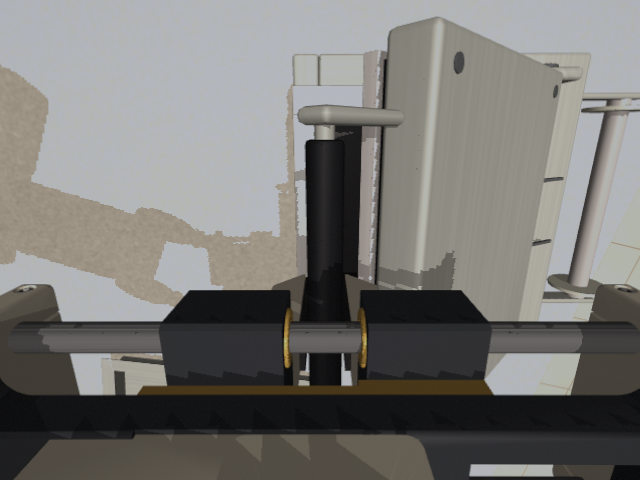

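Both the rear (75.8 mm) and the up (185.7 mm) displacements give about 0.776 rad. I continue past the balance point.

{"method": "play_rows", "body": {
  "moves": [255, 0, 1.9, -1.9, 0, 255, 0, 3.7, -3.8, 0, 255, 0, 6.6, -6.5, 0, 255, 0, 9.5, -9.3, 0, 255, 0, 12.4, -12.0, 0, 255, 0, 15.4, -14.6, 0, 255, 0, 16.3, -15.5, 0, 255, 0, 16.3, -15.5, 0]
}}

```text
time: 16.75
tool_pos: [559.7, -19.4, 337.3]
tcp_rot: [3.14, 0.001, 1.809]
contact_force: [-5.1, -2.5, 5.3]
grip_width: 14.9
```

```bash
python3 go.py 470.3 -41.3 136.2 1.81;python3 - <<'E'
from h import *
c=bot.capture('scene');cv2.imwrite('pics/s10.png',c['color'][:,:,::-1])
E
```

```text
t 16.75 pos [559.7 -19.4 337.3] rpy [3.140e+00 1.000e-03 1.809e+00] w 14.9 F [-5.1 -2.5  5.3] M [-0.32  0.55  0.08]
shift [ 1.000e-01 -9.250e+01  2.009e+02] turn -0.0
```

View pics/s10.png

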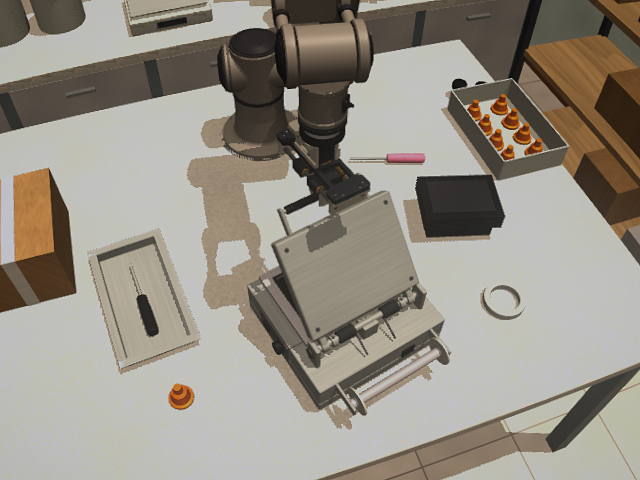

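```bash
python3 - <<'E'
import numpy as np
a0=.86
print([(float(round(265*(np.cos(a0)-np.cos(a)),1)),float(round(-265*(np.sin(a)-np.sin(a0)),1))) for a in a0-np.array([.005,.015,.03,.045,.06,.075,.085,.09])])
a0=.77
print([(float(round(265*(np.cos(a0)-np.cos(a)),1)),float(round(-265*(np.sin(a)-np.sin(a0)),1))) for a in a0-np.array([.005,.015,.025,.035,.04])])
E
```

```text
[(-1.0, 0.9), (-3.0, 2.6), (-5.9, 5.3), (-8.9, 8.0), (-11.7, 10.7), (-14.6, 13.5), (-16.4, 15.4), (-17.4, 16.4)]
[(-0.9, 1.0), (-2.7, 2.9), (-4.6, 4.8), (-6.3, 6.8), (-7.2, 7.8)]
```

{"method": "play_rows", "body": {
  "moves": [255, 0, -1.0, 0.9, 0, 255, 0, -3.0, 2.6, 0, 255, 0, -5.9, 5.3, 0, 255, 0, -8.9, 8.0, 0, 255, 0, -11.7, 10.7, 0, 255, 0, -14.6, 13.5, 0, 255, 0, -16.4, 15.4, 0, 255, 0, -17.4, 16.4, 0]
}}

```text
time: 17.47
tool_pos: [542.0, -23.7, 320.0]
tcp_rot: [-3.142, 0.001, 1.809]
contact_force: [-3.9, -1.6, 5.6]
grip_width: 15.0
```

{"method": "play_rows", "body": {
  "moves": [255, 0, -0.9, 1.0, 0, 255, 0, -2.7, 2.9, 0, 255, 0, -4.6, 4.8, 0, 255, 0, -6.3, 6.8, 0, 255, 0, -7.2, 7.8, 0, 255, 0, -7.2, 7.8, 0, 255, 0, -7.2, 7.8, 0, 255, 0, -7.2, 7.8, 0]
}}

```text
time: 18.13
tool_pos: [535.0, -25.4, 312.2]
tcp_rot: [-3.141, 0.001, 1.809]
contact_force: [-5.6, -2.9, 5.1]
grip_width: 14.9
```

{"method": "play_rows", "body": {
  "moves": [255, 0, 0, 0, 0, 255, 0, 0, 0, 0, 255, 0, 0, 0, 0, 255, 0, 0, 0, 0, 255, 0, 0, 0, 0, 255, 0, 0, 0, 0, 255, 0, 0, 0, 0, 255, 0, 0, 0, 0]
}}

```text
time: 18.8
tool_pos: [535.0, -25.4, 312.2]
tcp_rot: [-3.141, 0.001, 1.809]
contact_force: [-6.2, -3.4, 4.1]
grip_width: 15.3
```

```bash
python3 go.py 470.3 -41.3 136.2 1.81;python3 - <<'E'
from h import *
o=bot.get_obs();T=toolT(o);print(o['dq'].round(4))
d=(T[:3,:3].T@(o['tool_pos']-[470.3,-41.3,136.2]));print('a',np.arccos(1-d[1]/265),np.arcsin(-d[2]/265))
for n in ('scene','wrist','top'):
    c=bot.capture(n);cv2.imwrite(f'pics/{n}11.png',c['color'][:,:,::-1])
E
```

```text
t 18.8 pos [535.  -25.4 312.2] rpy [-3.141e+00  1.000e-03  1.809e+00] w 15.3 F [-6.2 -3.4  4.1] M [-0.45  0.81  0.05]
shift [ -0.  -66.6 176.1] turn -0.0
[ 0.0003  0.0004 -0.0011  0.0001  0.0012 -0.0002]
a 0.7245246934152043 0.7266508260905735
```

View pics/scene11.png

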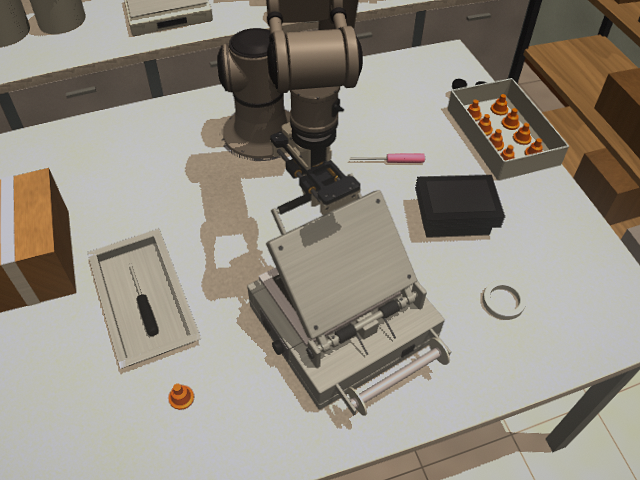

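View pics/wrist11.png

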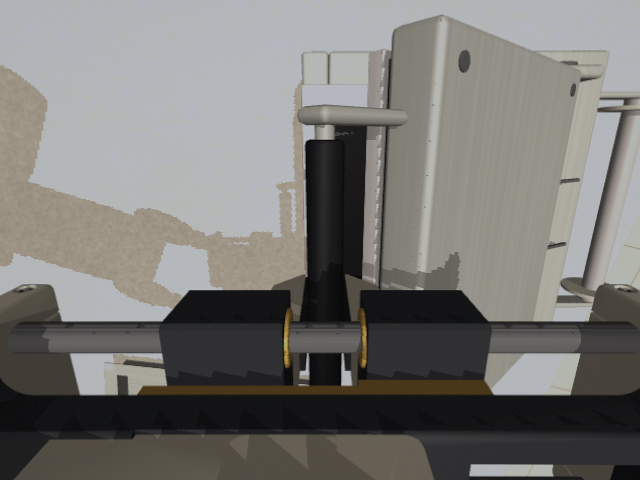

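The scene shows the head held up with the bar gripped. The screwdriver is flat in the pan at (145,300), and the nozzle (181,396), ring (503,300) and trays (460,205) are unmoved. In the wrist view the bar is still centred at column 324. The head angle is 0.725 rad, 4.3° below balance, and still. I hand it in.

```bash
python3 -c "
from plant import bot
print(bot.close_job()); o=bot.get_obs(); print(o['tool_pos'],o['grip_width'])"
```

```text
the job is handed in; nothing more can be done
None
the job is handed in; nothing more can be done
```

The screwdriver is in the pan, and the arm ended the job gripping the bar, holding the head at about 0.725 rad (4.3° below balance). I took the black screwdriver off the head and laid it flat in the pan, well inside the walls. Then I gripped the bar, raised the head to about 0.86 rad (roughly 3.5° past balance) and eased it back.

- **Last checks:** Rear and up displacement agreed on the final angle (0.7245 and 0.7267 rad). The joints were at rest and the finger opening was 15 mm on the 16 mm bar. The measured contact force was about 8 N.
- **Other things on the bench:** In the last scene picture the nozzle, ring, trays and pink screwdriver looked unmoved.
- **Time:** About 19 s had passed on the robot's clock at hand-in.
- **Failures:** No check failed. One pan corner read about 14 mm differently in the two fixed cameras, and the wrist camera settled it before I lowered the screwdriver. I could not read the state after handing in, so the second afterwards is unchecked.

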